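Return two instrument cassettes down the clinic's chute

TASK

Load the two narrow instrument cassettes from the purple tray into the sloping steel chute, one behind the other, each lying flat on the chute floor with its handle up and its half-round end pointing downhill, and let them slide down so that the first rests at the shut flap of the grey bin and the second behind it. The wide cassette does not fit the chute: leave it where it lies.

Things in the scene. Friction and masses are not known exactly. Their poses are not given: they have to be found in the camera images.
- cassette_a: Either may go first: flat steel cassette 84 long x 42 wide x 16 high, about 140 g. From above one short end is a half circle, the other square, with dark holes near it. Bar handle on mid-lid: 40 (x) x 12 (y) x 28 high, top 44 above the underside. Origin: centre of the underside; +x to the half-round end, z up. Starts handle up in the purple tray (floor 4 thick, rim 16), any yaw.
- cassette_b: Same as cassette_a: flat steel cassette 84 long x 42 wide x 16 high, about 140 g. From above one short end is a half circle, the other square, with dark holes near it. Bar handle on mid-lid: 40 (x) x 12 (y) x 28 high, top 44 above the underside. Origin: centre of the underside; +x to the half-round end, z up. Starts handle up in the purple tray (floor 4 thick, rim 16), any yaw.
- wide_cassette: Bystander, to be left in the tray: the same kind of cassette, 84 long and 16 high but 72 wide (half-round end of radius 36), with the same 40 x 12 x 28 bar handle; 230 g. Origin: centre of the underside; +x to the half-round end.
- chute: Fixed steel chute, slope 22 deg. Origin: on its floor at the shut flap (low end, 45 above counter), on the centre line; +x downhill along the floor, z square to it (tilted frame). Floor from x = -290 (open top end) to 0, slippery: cassettes slide by themselves. Inner width 62, walls 16 high, 5 thick, flap 47 high; bin beyond 174 high. Releasing at x = -190 suits both; they come to rest at x = -42 and -126.
There are look-alikes about, which are no part of the job. What is shaped like the cassette_b but blue or orange is not meant.

How it is judged (in metres and radians):
At the end, for the whole second after the job is handed in: Both narrow cassettes lie still in the chute, flat on its floor (underside within 8 mm of it), handle up, half-round end downhill (within about 20 degrees of the chute's line), their middles 30 to 150 mm uphill of the shut flap and within 20 mm of the centre line (x of cassette_a in the frame of chute between -0.15 and -0.03 m and y of cassette_a in the frame of chute between -0.02 and 0.02 m and z of cassette_a in the frame of chute between -0.005 and 0.008 m and angle between each of cassette_a, cassette_b's own z axis and vertical below 0.56 rad and angle between each of cassette_a, cassette_b's own x axis and vertical above 1.75 rad and angle between the x axis of each of cassette_a, cassette_b and the x axis of chute, either way round below 0.4 rad and linear speed of each of cassette_a, cassette_b below 0.02 m/s and x of cassette_b in the frame of chute between -0.15 and -0.03 m and y of cassette_b in the frame of chute between -0.02 and 0.02 m and z of cassette_b in the frame of chute between -0.005 and 0.008 m); the robot touches nothing.
It fails at once if the wide cassette is moved by more than 20 mm (distance of wide_cassette from where it was at the start of the episode above 0.02 m).
It also fails if it takes over 56 s, if anything falls off the work surface, if the arm or the gripper's body presses on something with over 40 N, if the wrist force passes 120 N, or if a joint passes its speed limit or range.

ROBOT

A 6-joint arm with a two-finger parallel gripper is mounted at the origin on the work surface. World frame = base frame: x ahead of the robot, y to its left, z up, the work surface at z = 0. Lengths are in m, angles in degrees, forces in N, time in s.
With the tool pointing down it reaches from about 0.4 to 0.825 m from the base axis. Payload 7 kg.
Tool frame: the origin (TCP) lies on the front face of the gripper's body, between the roots of the fingers; the fingertips stand 66 mm ahead of it and the grasp point (between the pads) lies 47 mm ahead of it (ctrl.grasp_offset is the z of the grasp point in the tool frame, in m); z points along the fingers, y is the direction in which the jaws open and shut (so a half turn about z gives the same grasp; the last joint's range is limited). The gripper opens to 88 mm and grips with 3 to 60 N. Pads are 19 mm wide; open, the fingers measure 130 mm over their backs; the gripper's body (78 mm by 193 mm) begins 47 mm behind the grasp point.
Start: joints at [-56.832, 20.546, 0.682, 0, -70.136, -16.507], TCP at [0.194, -0.647, 0.292] pointing down, gripper open.
Joint ranges: [-176.03, 176.03], [-82.01, 121.73], [-58.28, 71.71], [-173.87, 95.51], [-174.79, -0.11], [-173.66, 173.66]. Speed limits (degrees/s): [136.94, 136.94, 172.46, 180, 180, 180].

INTERFACE

Orientations are given as [roll, pitch, yaw] about the fixed x, y, z axes, in that order (R = Rz(yaw) Ry(pitch) Rx(roll)).
In Python, from plant import ctrl gives the robot as it stands.
- The arm moves only by the shell command python3 -m creep 'ROWS'. ROWS is JSON, a list of rows, each a list of 7 numbers: the turn, a rotation vector about the tool's x, y, z in rad, then the shift along the tool's x, y, z in m, then the opening, from 0 (shut) to 1 (fully open). In form: [[wx, wy, wz, dx, dy, dz, grip], ...]. A call has 1 to 12 rows; each row is the pose to reach, as a shift and turn from the pose commanded when the call began, along the tool's axes at that moment; what a row does not reach only later rows make up. A row lasts 1/12 s, in which the tool goes at most 41.7 mm and 7.16 degrees, less where a joint would pass 70% of its speed; a pose out of reach is approached as far as the arm can. A call with a gripper value outside its range is refused whole. The fingers move at their own pace and stop on an object; the grip force is fixed at half the most. Time passes only in rows, so rows that repeat a pose let the fingers close. It gives the time, the measured TCP pose, the force and the opening at its end, in the units of the state.
- ctrl.get_obs(): the state, without advancing time (a new reading comes with each control period).
- ctrl.snapshot(name): name is "side" or "top"; returns the picture (400x640x3 uint8, blue, green, red); there is no depth.
- ctrl.camera_model(name): a dict with "K" (3x3 intrinsics, pixels), "rvec" (rotation vector, rad) and "tvec" (3), from world to camera coordinates, as OpenCV has them. Camera axes: x right, y down, z forward; pixel columns grow to the right and rows downward; lengths in m; the calibration is good to about 2 mm. A picture is of the moment at which its call begins. camera_model takes no time and is no camera call.
- ctrl.close_job(): hands the job in, once; it reports no verdict.
The state is a dict: "clock": time; "joint_pos": joint angles; "qvel": joint speeds; "tau": joint torques, N m; "tool_pos": TCP position; "orientation": TCP orientation; "force": force on the tool from outside, world axes, zero at the start; "moment": the same for the moment, N m; "opening": finger opening in m.
Only numpy, scipy, OpenCV 4.12 (cv2) and the standard library are available. Lean on these libraries where they do the work, as an engineer would, in place of code of your own. Each camera call takes 0.05 s, during which the arm holds its last target.

## Working session

There is one attempt and no reset: what is moved stays moved. The work goes in short steps, Python scripts to look and compute and a shell command to move; the robot and the scene stay as the last step left them, time stands still between calls to the robot, and variables do not carry over. Pictures are saved under pics/ and viewed, and the job is handed in when it is done.

```bash
ls; mkdir -p pics
python3 - <<'E'
from plant import ctrl
import cv2
print(ctrl.get_obs()); print(ctrl.grasp_offset)
for n in("top","side"):
    cv2.imwrite(f"pics/{n}0.png",ctrl.snapshot(n)); print(n,ctrl.camera_model(n))
E
```

```text
pics
{'clock': 0.0, 'joint_pos': array([-5.68319268e+01,  2.05899148e+01,  6.32989962e-01, -2.08122137e-02,
       -7.01364866e+01, -1.65064395e+01]), 'qvel': array([ 0.05942196, -0.05155451, -0.02449657, -0.01955872, -0.0569294 ,
       -0.07539829]), 'tau': array([-8.73603381e-05, -5.82721031e+01,  2.93052417e+01,  6.99706078e+00,
        6.96653282e-03, -2.21646551e-04]), 'tool_pos': array([ 0.19339966, -0.64628805,  0.29123164]), 'orientation': array([ 1.79904879e+02, -7.78443706e-03, -1.63345447e+02]), 'force': array([-0.3032361 ,  1.01030861,  0.25315655]), 'moment': array([ 0.02702784,  0.03424127, -0.03036603]), 'opening': 0.0875885142881335}
0.0468
top {'K': array([[471.28058242,   0.        , 321.54936856],
       [  0.        , 471.28058242, 194.84169971],
       [  0.        ,   0.        ,   1.        ]]), 'rvec': array([ 2.16779027, -2.16142994,  0.10602957]), 'tvec': array([-0.06352328,  0.49787392,  1.5964089 ])}
side {'K': array([[506.36841124,   0.        , 314.46022558],
       [  0.        , 506.36841124, 192.52776069],
       [  0.        ,   0.        ,   1.        ]]), 'rvec': array([ 0.44675969, -2.74426194,  1.16182853]), 'tvec': array([0.45403712, 0.21324876, 1.41115636])}
```

View pics/top0.png

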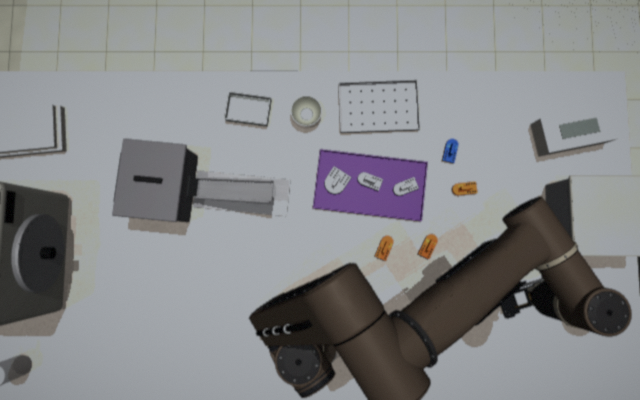

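View pics/side0.png

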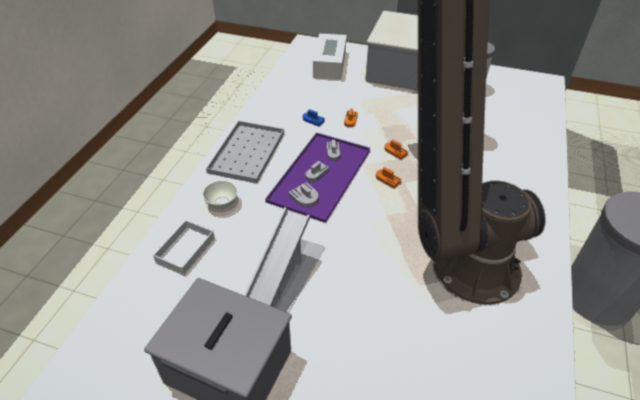

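Run:
```python
import cv2
a=cv2.imread("pics/top0.png")
cv2.imwrite("pics/crop_tray.png",cv2.resize(a[145:225,310:430],None,fx=6.5,fy=6.5,interpolation=cv2.INTER_CUBIC))
cv2.imwrite("pics/crop_chute.png",cv2.resize(a[130:230,180:310],None,fx=6,fy=6,interpolation=cv2.INTER_CUBIC))
b=cv2.imread("pics/side0.png")
cv2.imwrite("pics/crop_side.png",cv2.resize(b[125:315,235:385],None,fx=3.15,fy=3.15,interpolation=cv2.INTER_CUBIC))
```

```text
(no output)
```

View pics/crop_tray.png

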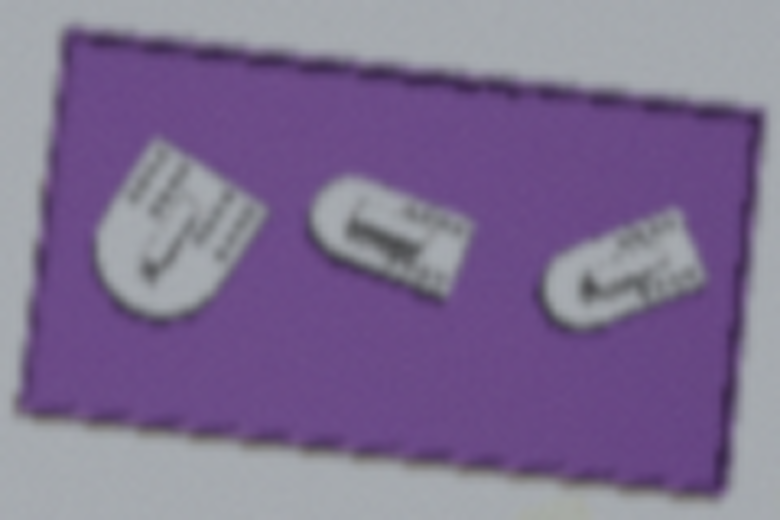

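View pics/crop_chute.png

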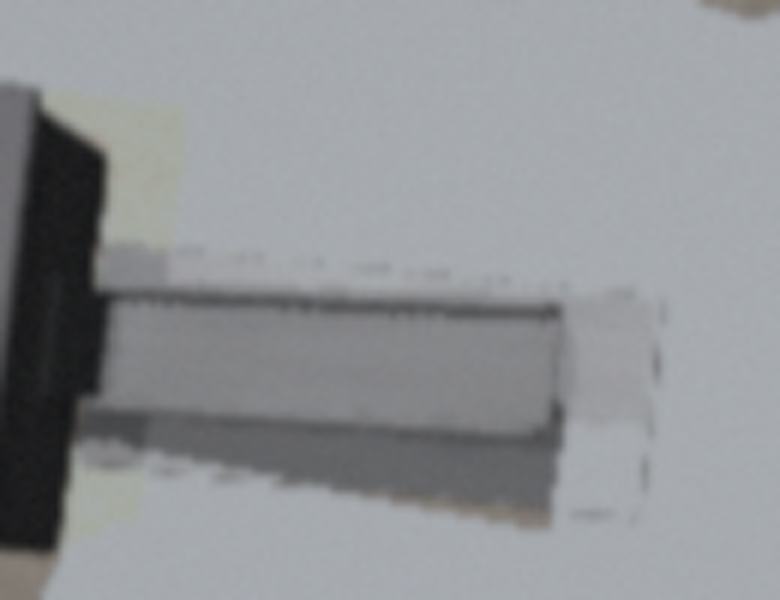

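View pics/crop_side.png

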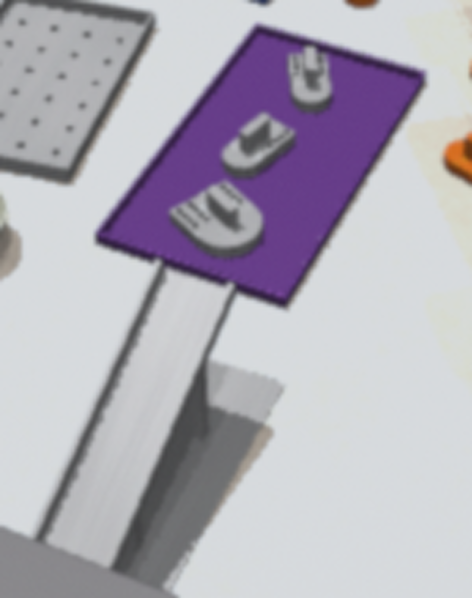

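```bash
cat > h.py <<'E'
import numpy as np, cv2
from scipy.spatial.transform import Rotation as R
from plant import ctrl
CM={n:ctrl.camera_model(n) for n in("top","side")}
def proj(n,P):
    c=CM[n]; return cv2.projectPoints(np.asarray(P,float).reshape(-1,1,3),c["rvec"],c["tvec"],c["K"],None)[0].reshape(-1,2)
def unproj(n,uv,z):
    c=CM[n]; M=cv2.Rodrigues(c["rvec"])[0]; o=-M.T@c["tvec"]; d=M.T@np.linalg.inv(c["K"])@np.array([*uv,1.]); return o+d*(z-o[2])/d[2]
def chuteT(x0,y0,yaw,z0=.045,sl=22):
    # x downhill
    r=R.from_euler('z',yaw,degrees=True)*R.from_euler('y',sl,degrees=True); return r.as_matrix(),np.array([x0,y0,z0])
def cass(w=.042):
    r=w/2; L=.042; t=np.linspace(-np.pi/2,np.pi/2,15)
    o=np.vstack([[-L,r],[-L,-r],np.c_[L-r+r*np.cos(t),r*np.sin(t)]])
    body=np.vstack([np.c_[o,0*o[:,0]],np.c_[o,0*o[:,0]+.016]])
    h=np.array([[a,b,c] for a in(-.02,.02) for b in(-.006,.006) for c in(.016,.044)])
    return body,h
def mask(n,Rm,t,w=.042,S=8,shape=(400,640)):
    m=np.zeros((shape[0]*S,shape[1]*S),np.uint8)
    for P in cass(w):
        p=(proj(n,P@Rm.T+t)+.5)*S
        cv2.fillConvexPoly(m,cv2.convexHull(np.round(p).astype(np.int32)),255)
    return cv2.resize(m,shape[::-1],interpolation=cv2.INTER_AREA)/255.
E
python3 - <<'E'
from h import *
for n in CM:
    c=CM[n];M=cv2.Rodrigues(c["rvec"])[0];print(n,-M.T@c["tvec"])
im={n:cv2.imread(f"pics/{n}0.png") for n in CM}
from scipy.optimize import minimize
hsv={n:cv2.cvtColor(im[n],cv2.COLOR_BGR2HSV) for n in im}
def obs(n,w):
    x0,y0,x1,y1=w; s=hsv[n][y0:y1,x0:x1].astype(float)
    b=im[n][y0:y1,x0:x1].astype(float); 
    d=(b[...,0]+b[...,2])/2-b[...,1]   # purple-ness
    return 1-np.clip(d/np.percentile(d,90),0,1)
W={'A':((355,168,386,197),(300,157,331,185)),'B':((390,172,423,199),(322,137,346,163)),'W':((322,162,354,198),(286,181,322,209))}
G={'A':(unproj('top',(370,182),.02),),'B':(unproj('top',(405,186),.02),),'W':(unproj('top',(337,180),.02),)}
for k in W:
  print(k,'guess',G[k][0])
  w=.072 if k=='W' else .042
  best=None
  O={n:obs(n,W[k][i]) for i,n in enumerate(('top','side'))}
  def f(p,ns=('top','side')):
    Rm=R.from_euler('z',p[2]).as_matrix();t=[p[0],p[1],.004];e=0
    for i,n in enumerate(('top','side')):
      if n not in ns: continue
      x0,y0,x1,y1=W[k][i]; m=mask(n,Rm,t,w)[y0:y1,x0:x1]
      e+=((m-O[n])**2).mean()
    return e
  for ns in (('top',),('side',),('top','side')):
   best=None
   for yaw in ([60,90,120] if k!='W' else [120,150]) :
    r=minimize(f,[*G[k][0][:2],np.radians(yaw)],args=(ns,),method='Nelder-Mead',options=dict(initial_simplex=[np.array([*G[k][0][:2],np.radians(yaw)])+d for d in ([0,0,0],[.008,0,0],[0,.008,0],[0,0,.2])],maxfev=120))
    if best is None or r.fun<best.fun: best=r
   print(k,ns,best.x[:2].round(4),np.degrees(best.x[2]).round(1),best.fun)
E
```

```text
top [ 0.32889138 -0.07300181  1.63918767]
side [0.15227033 0.96388155 1.13610436]
A guess [ 0.54381027 -0.22962395  0.02      ]
A ('top',) [ 0.5506 -0.2261] 68.9 0.007979337500254213
A ('side',) [ 0.5523 -0.2303] 67.5 0.024474538268871585
A ('top', 'side') [ 0.551  -0.2277] 67.9 0.04236519018823004
B guess [ 0.53015729 -0.35045319  0.02      ]
B ('top',) [ 0.5282 -0.3496] 110.9 0.008131527117004548
B ('side',) [ 0.5304 -0.3561] 112.5 0.06801116583151275
B ('top', 'side') [ 0.5289 -0.3514] 112.3 0.08840779833905632
W guess [ 0.5505223  -0.11539386  0.02      ]
W ('top',) [ 0.5459 -0.1099] 147.3 0.007956823567633681
W ('side',) [ 0.5477 -0.1141] 146.8 0.011169614846750858
W ('top', 'side') [ 0.5469 -0.1119] 146.4 0.02941415663910574
```

Candidates: grey narrow cassettes at top px (370,182) and (405,186) are the ones wanted. The wide one is at (337,180). The blue one (451,150) and the orange ones (464,188), (385,247), (428,245) are look-alikes. The tray crop shows two narrow grey cassettes with round ends to image-left (world +y), matching the description. The chute crop shows the floor running from the bin face at x≈195 to its open top end at x≈273.

```bash
cat >> h.py <<'E'
def chute_wire(x0,y0,yaw):
    Rm,t=chuteT(x0,y0,yaw); L=[]
    for y,z in((-.031,0),(.031,0),(-.031,.016),(.031,.016),(-.036,.016),(.036,.016)):
        L.append(([-.29,y,z],[0,y,z]))
    L.append(([-.29,-.036,.016],[-.29,.036,.016])); L.append(([-.29,-.031,0],[-.29,.031,0]));L.append(([0,-.031,0],[0,.031,0]));L.append(([0,-.031,.047],[0,.031,.047]))
    return [(np.array(a)@Rm.T+t,np.array(b)@Rm.T+t) for a,b in L]
E
python3 - <<'E'
from h import *
p=[unproj('top',(273.3,180.8),.168),unproj('top',(271.7,202.8),.168),unproj('top',(196.7,178.3),.06),unproj('top',(193.3,198),.06)]
print(np.round(p,4), np.linalg.norm(p[0]-p[1]))
u=(p[0]+p[1])/2; 
for yaw in(94.,):
  Rm,_=chuteT(0,0,yaw); t=u-Rm@np.array([-.29,0,.016]); print(t)
t0=t[:2]
for n,(x0,y0,x1,y1),s in(("top",(180,160,290,220),7),("side",(235,190,325,305),5)):
  im=cv2.imread(f"pics/{n}0.png")[y0:y1,x0:x1]; im=cv2.resize(im,None,fx=s,fy=s,interpolation=cv2.INTER_CUBIC)
  for a,b in chute_wire(*t0,94.):
    q=(proj(n,[a,b])+.5-[x0,y0])*s; cv2.line(im,tuple(map(int,q[0])),tuple(map(int,q[1])),(0,0,255),1)
  cv2.imwrite(f"pics/ch_{n}.png",im)
E
```

```text
[[0.5272 0.0891 0.168 ]
 [0.4577 0.0932 0.168 ]
 [0.5497 0.3608 0.06  ]
 [0.4826 0.3702 0.06  ]] 0.06970343439849482
[0.47410996 0.35342181 0.04452915]
```

View pics/ch_top.png

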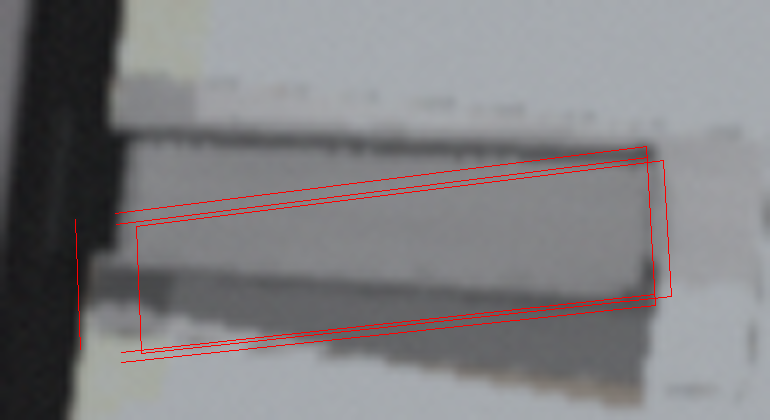

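View pics/ch_side.png

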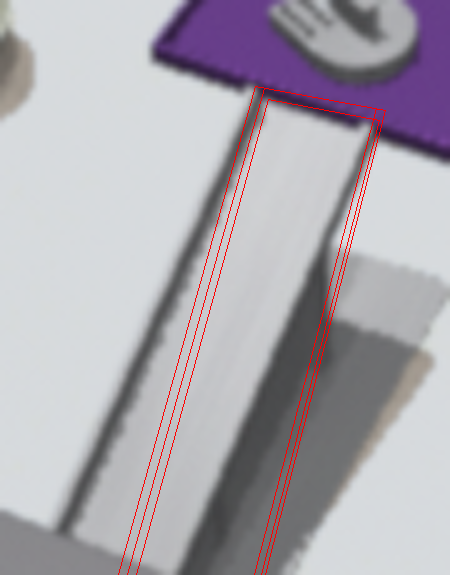

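```bash
cat > ov.py <<'E'
from h import *
import sys
x,y,yaw=map(float,sys.argv[1:4]); o=sys.argv[4]
outs=[]
for n,(x0,y0,x1,y1),s in(("top",(190,165,290,215),4),("side",(235,190,325,305),4)):
  im=cv2.imread(f"pics/{n}0.png")[y0:y1,x0:x1]; im=cv2.resize(im,None,fx=s,fy=s,interpolation=cv2.INTER_CUBIC)
  for a,b in chute_wire(x,y,yaw):
    q=(proj(n,[a,b])+.5-[x0,y0])*s; cv2.line(im,tuple(map(int,q[0])),tuple(map(int,q[1])),(0,0,255),1)
  outs.append(im)
c=np.zeros((460,760,3),np.uint8);c[:200,:400]=outs[0];c[:,400:]=outs[1];cv2.imwrite(o,c)
E
python3 - <<'E'
from h import *
u=np.array([.4925,.091,.168])
for yaw in(85.,):
  Rm,_=chuteT(0,0,yaw); print(u-Rm@np.array([-.29,0,.016]))
E
python3 ov.py 0.515 0.355 85 pics/ov1.png
```

```text
[0.51541234 0.35288924 0.04452915]
```

View pics/ov1.png

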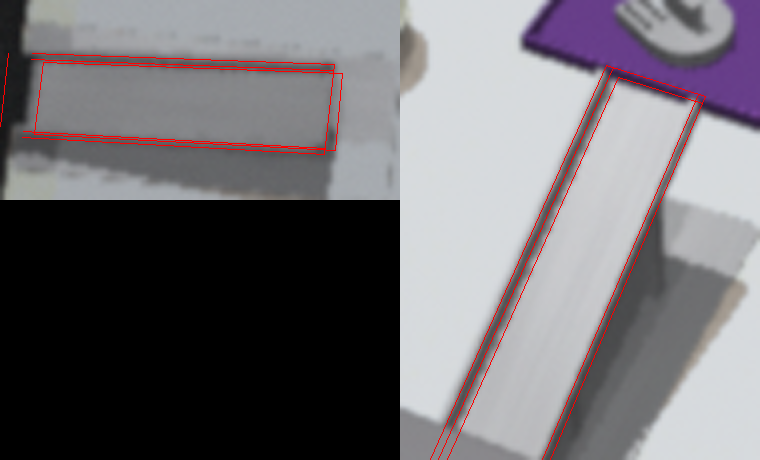

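```bash
sed -i 's/(190,165,290,215),4/(188,165,283,215),8/; s/np.zeros((460,760,3),np.uint8);.*/0;cv2.imwrite(o,outs[0])/' ov.py; python3 ov.py 0.515 0.353 85 pics/ov2.png;python3 ov.py 0.515 0.355 86.5 pics/ov3.png
```

```text
(no output)
```

View pics/ov2.png

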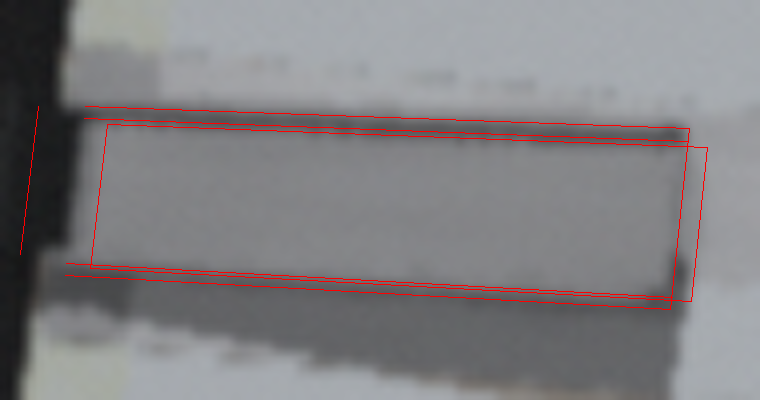

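View pics/ov3.png

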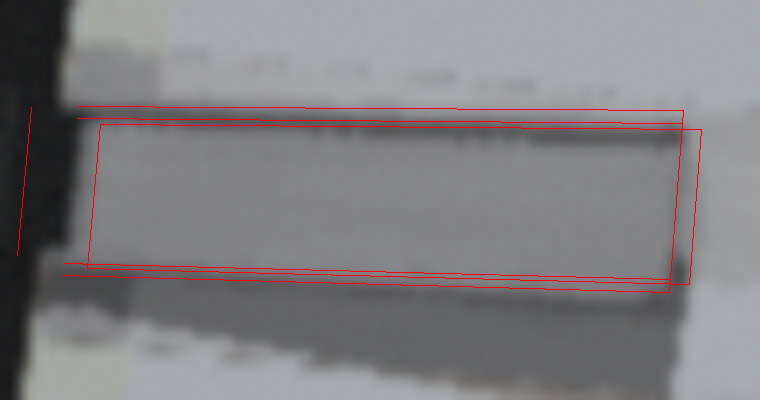

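```bash
cat >> h.py <<'E'
CH=(0.515,0.353,85.2)
def down(yaw): return R.from_euler('xyz',[180,0,yaw],degrees=True).as_matrix()
def release(cx,gz=.038,lift=0.,cy=0.):  # tcp pose with held cassette underside 'lift' off floor
    Rm,t=chuteT(*CH); Rt=np.c_[-Rm[:,0],Rm[:,1],-Rm[:,2]]
    return Rt, t+Rm@np.array([cx,cy,gz+.0468+lift])
def cur():
    o=ctrl.get_obs(); return R.from_euler('xyz',o['orientation'],degrees=True).as_matrix(),o['tool_pos']
def rel(a,b):
    return np.round(np.r_[R.from_matrix(a[0].T@b[0]).as_rotvec(),a[0].T@(b[1]-a[1])],4)
def show(b,a=None):
    a=a or cur(); print(rel(a,b).tolist())
E
python3 - <<'E'
from h import *
s=(R.from_euler('xyz',[180,0,-163.339],degrees=True).as_matrix(),np.array([.194,-.647,.292]))
show((down(68-180),np.array([.551,-.227,.17])),s)
print(release(-.19)[1])
E
```

```text
[-0.0, 0.0, -0.896, -0.4624, 0.3, 0.122]
[0.50291706 0.20910813 0.19480044]
```

```bash
python3 -m creep '[[0,0,-0.896,-0.4624,0.3,0.122,0.6],[0,0,-0.896,-0.4624,0.3,0.122,0.6],[0,0,-0.896,-0.4624,0.3,0.122,0.6],[0,0,-0.896,-0.4624,0.3,0.122,0.6],[0,0,-0.896,-0.4624,0.3,0.122,0.6],[0,0,-0.896,-0.4624,0.3,0.122,0.6],[0,0,-0.896,-0.4624,0.3,0.122,0.6],[0,0,-0.896,-0.4624,0.3,0.122,0.6],[0,0,-0.896,-0.4624,0.3,0.122,0.6],[0,0,-0.896,-0.4624,0.3,0.122,0.6],[0,0,-0.896,-0.4624,0.3,0.122,0.6],[0,0,-0.896,-0.4624,0.3,0.122,0.6]]'
python3 - <<'E'
from h import *
show((down(68-180),np.array([.551,-.227,.17])))
E
```

```text
clock: 1.1
tool_pos: [0.5105, -0.2728, 0.1836]
orientation: [180.0, 0.0, -112.0]
force: [0.1, -0.5, -0.6]
opening: 0.0526
[0.0002, 0.0, 0.0, -0.0576, -0.0204, 0.0136]
```

```bash
python3 -m creep '[[0,0,0,-0.056,-0.02,0.013,0.6],[0,0,0,-0.056,-0.02,0.013,0.6],[0,0,0,-0.056,-0.02,0.013,0.6],[0,0,0,-0.056,-0.02,0.013,0.6]]'
python3 - <<'E'
from h import *
show((down(68-180),np.array([.551,-.227,.0888])))
for n,(x0,y0,x1,y1),s in(("top",(310,145,430,225),6),("side",(235,75,385,225),4)):
  cv2.imwrite(f"pics/a1_{n}.png",cv2.resize(ctrl.snapshot(n)[y0:y1,x0:x1],None,fx=s,fy=s,interpolation=cv2.INTER_CUBIC))
E
```

```text
clock: 1.43
tool_pos: [0.5495, -0.229, 0.1702]
orientation: [179.9, -0.0, -111.9]
force: [-0.9, 0.2, 0.4]
opening: 0.0526
[0.0017, -0.0004, 0.0022, -0.0025, -0.0007, 0.0814]
```

View pics/a1_side.png

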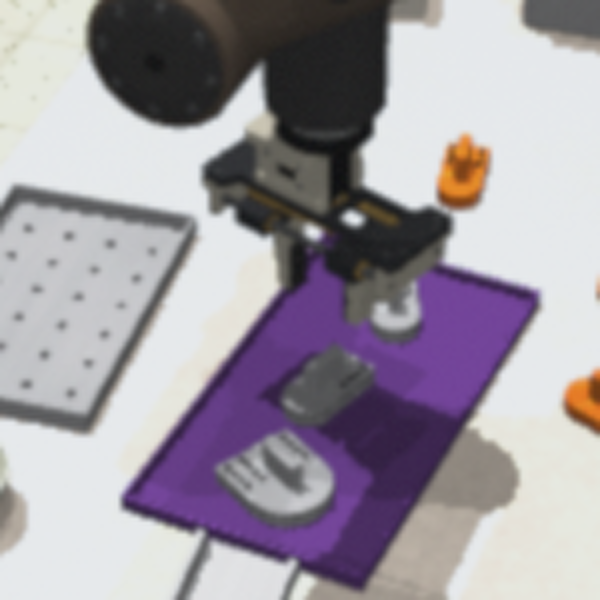

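The crop shows the gripper hanging over the middle narrow cassette (crop ≈(325,385)), jaws straddling its handle line. Going down and closing.

```bash
python3 -m creep '[[0,0,0,-0.002,-0.001,0.03,0.6],[0,0,0,-0.002,-0.001,0.055,0.6],[0,0,0,-0.002,-0.001,0.075,0.6],[0,0,0,-0.002,-0.001,0.081,0.6],[0,0,0,-0.002,-0.001,0.081,0.6],[0,0,0,-0.002,-0.001,0.081,0],[0,0,0,-0.002,-0.001,0.081,0],[0,0,0,-0.002,-0.001,0.081,0],[0,0,0,-0.002,-0.001,0.081,0],[0,0,0,-0.002,-0.001,0.081,0],[0,0,0,-0.002,-0.001,0.081,0]]'
python3 - <<'E'
from h import *
for n,(x0,y0,x1,y1),s in(("side",(235,75,385,225),4),):
  cv2.imwrite(f"pics/a2_{n}.png",cv2.resize(ctrl.snapshot(n)[y0:y1,x0:x1],None,fx=s,fy=s,interpolation=cv2.INTER_CUBIC))
E
```

```text
clock: 2.45
tool_pos: [0.5511, -0.2288, 0.0907]
orientation: [-180.0, 0.0, -112.0]
force: [0.5, 0.9, -0.3]
opening: 0.018
```

View pics/a2_side.png

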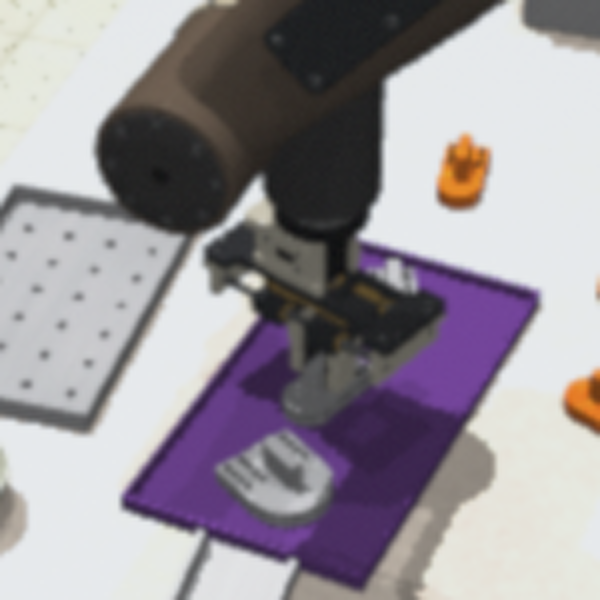

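Opening is 18 mm, so the fingers are still closing. I give them more time.

```bash
python3 -m creep '[[0,0,0,0,0,0.001,0],[0,0,0,0,0,0.001,0],[0,0,0,0,0,0.001,0],[0,0,0,0,0,0.001,0],[0,0,0,0,0,0.001,0],[0,0,0,0,0,0.001,0]]'
```

```text
clock: 3.0
tool_pos: [0.5509, -0.2287, 0.0902]
orientation: [-180.0, -0.0, -112.0]
force: [-3.4, 2.5, 10.6]
opening: 0.0117
```

```bash
python3 -m creep '[[0,0,0,0,0,-0.02,0],[0,0,0,0,0,-0.05,0],[0,0,0,0,0,-0.085,0],[0,0,0,0,0,-0.12,0],[0,0,0,0,0,-0.15,0],[0,0,0,0,0,-0.15,0],[0,0,0,0,0,-0.15,0]]'
python3 - <<'E'
from h import *
for n,(x0,y0,x1,y1),s in(("side",(235,55,385,205),4),):
  cv2.imwrite(f"pics/a3_{n}.png",cv2.resize(ctrl.snapshot(n)[y0:y1,x0:x1],None,fx=s,fy=s,interpolation=cv2.INTER_CUBIC))
b=release(-.19,.0394,.05); print(b[1]); show(b)
E
```

```text
clock: 3.58
tool_pos: [0.5515, -0.2287, 0.241]
orientation: [-179.8, 0.1, -112.0]
force: [0.6, 0.2, -2.8]
opening: 0.0118
[0.50452826 0.22829538 0.24245769]
[0.0571, 0.3818, -0.2969, -0.4062, 0.214, -0.0031]
```

View pics/a3_side.png

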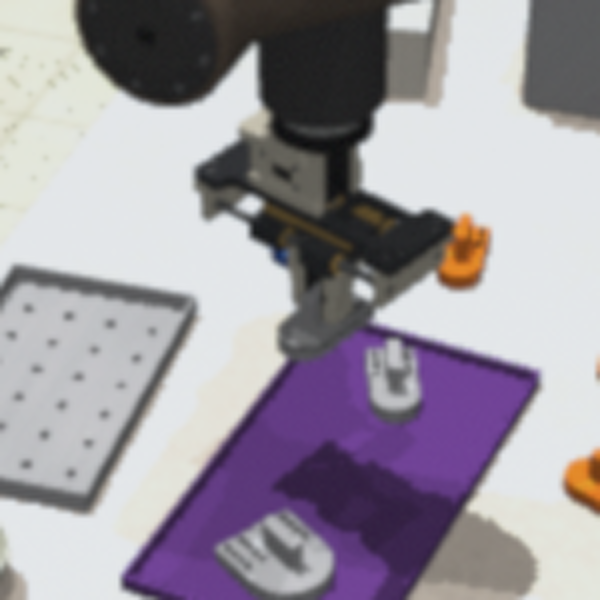

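The cassette hangs level in the gripper, at crop (325,330), round end forward. Carrying it over the chute.

```bash
python3 -m creep '[[0.01,0.05,-0.05,-0.02,0.01,-0.03,0],[0.01,0.1,-0.08,-0.05,0.027,-0.06,0],[0.02,0.15,-0.12,-0.085,0.045,-0.07,0],[0.03,0.2,-0.16,-0.12,0.063,-0.07,0],[0.035,0.25,-0.19,-0.155,0.082,-0.07,0],[0.04,0.3,-0.23,-0.19,0.1,-0.07,0],[0.05,0.34,-0.26,-0.225,0.119,-0.07,0],[0.057,0.38,-0.297,-0.26,0.137,-0.07,0],[0.057,0.382,-0.297,-0.295,0.155,-0.07,0],[0.057,0.382,-0.297,-0.33,0.174,-0.07,0],[0.057,0.382,-0.297,-0.365,0.192,-0.07,0],[0.057,0.382,-0.297,-0.39,0.207,-0.07,0]]'
python3 - <<'E'
from h import *
show(release(-.19,.0394,.03))
E
```

```text
clock: 4.63
tool_pos: [0.5042, 0.2133, 0.3069]
orientation: [179.8, -22.2, -94.6]
force: [1.1, -0.0, -2.3]
opening: 0.0114
[0.002, -0.0029, 0.0029, -0.0383, 0.0007, 0.0741]
```

```bash
python3 -m creep '[[0,0,0,-0.015,0,0.025,0],[0,0,0,-0.03,0,0.05,0],[0,0,0,-0.038,0,0.074,0],[0,0,0,-0.038,0,0.074,0],[0,0,0,-0.038,0,0.074,0],[0,0,0,-0.038,0,0.074,0]]'
python3 - <<'E'
from h import *
show(release(-.19,.0394,.002))
cv2.imwrite("pics/r1.png",np.vstack([cv2.resize(ctrl.snapshot("side")[180:320,220:360],(560,560),interpolation=cv2.INTER_CUBIC)]))
cv2.imwrite("pics/r1t.png",np.vstack([cv2.resize(ctrl.snapshot("top")[130:230,180:310],(650,500),interpolation=cv2.INTER_CUBIC)]))
E
```

```text
clock: 5.13
tool_pos: [0.506, 0.2179, 0.2268]
orientation: [180.0, -22.1, -94.8]
force: [-0.1, 0.4, -0.4]
opening: 0.0117
[0.0004, -0.0015, 0.0008, -0.0037, 0.0023, 0.0296]
```

View pics/r1.png

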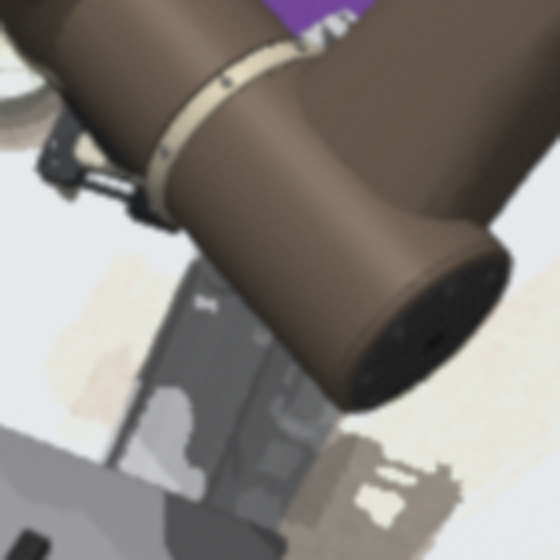

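View pics/r1t.png

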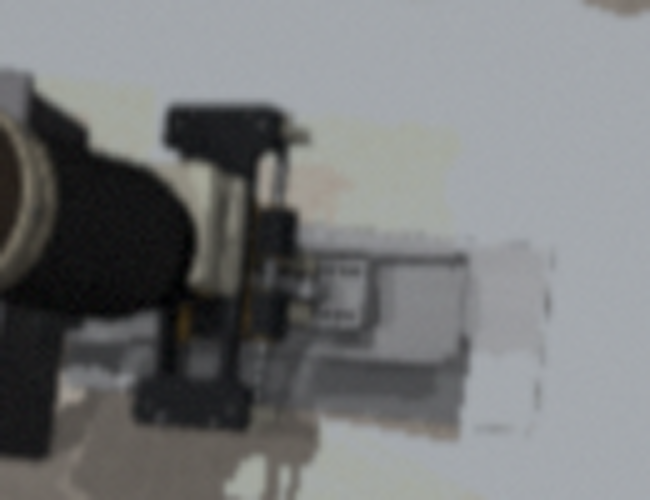

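The side view is mostly hidden by the arm. The top crop shows the cassette parallel to the chute, its square end at crop (345,295), and the chute floor at rows ≈262–352. The remaining 2 mm sideways is in the correction. Lowering.

```bash
python3 -m creep '[[0,0,0,-0.003,0.002,0.012,0],[0,0,0,-0.003,0.002,0.022,0],[0,0,0,-0.003,0.002,0.026,0],[0,0,0,-0.003,0.002,0.026,0],[0,0,0,-0.003,0.002,0.026,0]]'
python3 - <<'E'
from h import *
show(release(-.19,.0394,.000))
cv2.imwrite("pics/r2t.png",np.vstack([cv2.resize(ctrl.snapshot("top")[160:220,210:300],(720,480),interpolation=cv2.INTER_CUBIC)]))
E
```

```text
clock: 5.65
tool_pos: [0.5032, 0.2109, 0.2015]
orientation: [180.0, -22.0, -94.8]
force: [-0.3, -0.7, -0.8]
opening: 0.0115
[0.0004, -0.0008, 0.0004, -0.0009, 0.0001, 0.0054]
```

View pics/r2t.png

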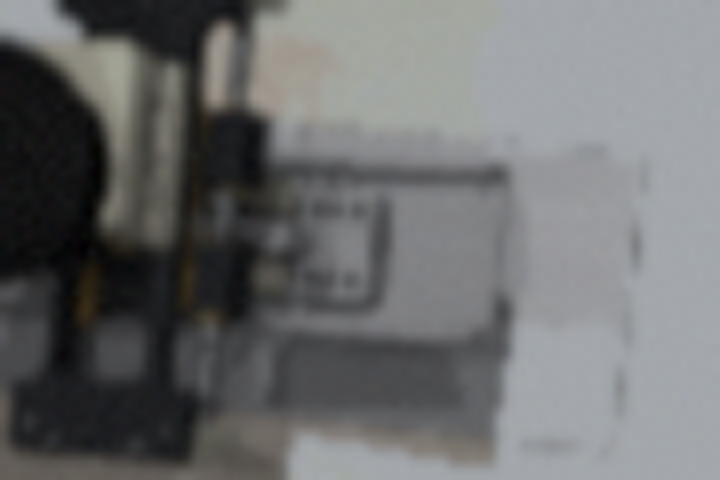

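The cassette sits inside the channel, its rows ≈195–305 between the walls at ≈180 and 335. I lower to about touch.

```bash
python3 -m creep '[[0,0,0,0,0.001,0.002,0],[0,0,0,0,0.001,0.003,0],[0,0,0,0,0.001,0.004,0],[0,0,0,0,0.001,0.004,0]]'
```

```text
clock: 6.03
tool_pos: [0.503, 0.2108, 0.1993]
orientation: [-179.9, -21.9, -94.7]
force: [-1.5, 3.1, 9.4]
opening: 0.0121
```

Contact is felt at 9 N upward. Releasing with a small opening.

```bash
python3 -m creep '[[0,0,0,0,0,0,0.28],[0,0,0,0,0,0,0.28],[0,0,0,0,0,0,0.28],[0,0,0,0,0,0,0.28],[0,0,0,0,0,-0.003,0.28],[0,0,0,0,0,-0.003,0.28],[0,0,0,0,0,-0.015,0.28],[0,0,0,0,0,-0.04,0.28],[0,0,0,0,0,-0.08,0.28],[0,0,0,0,0,-0.1,0.28]]'
python3 - <<'E'
from h import *
cv2.imwrite("pics/r3t.png",np.vstack([cv2.resize(ctrl.snapshot("top")[160:220,190:310],(720,360),interpolation=cv2.INTER_CUBIC)]))
cv2.imwrite("pics/r3.png",np.vstack([cv2.resize(ctrl.snapshot("side")[180:320,220:360],(560,560),interpolation=cv2.INTER_CUBIC)]))
t=(down(111.5-180),np.array([.529,-.351,.2])); show(t)
E
```

```text
clock: 6.87
tool_pos: [0.506, 0.2484, 0.2935]
orientation: [-179.9, -21.9, -94.8]
force: [1.8, 0.2, 1.6]
opening: 0.0246
[0.0832, -0.3741, -0.4524, 0.5189, -0.0712, 0.3084]
```

View pics/r3.png

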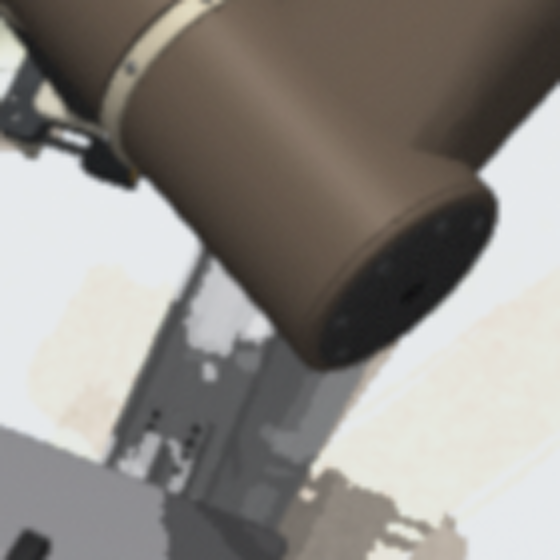

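View pics/r3t.png

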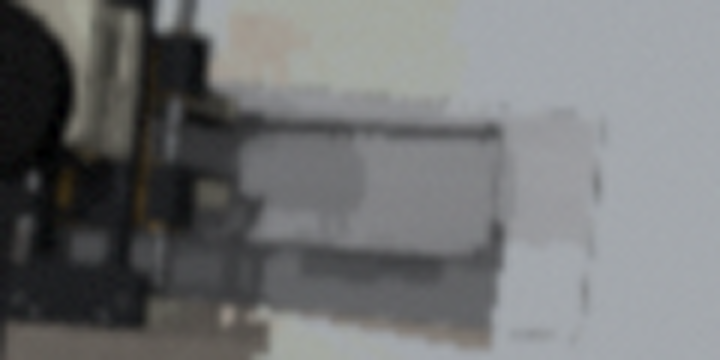

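The first cassette has slid down: its holed end shows at side crop (155,425), against the bin. Now to the second one.

Run:
```python
from h import *
show((down(111.5-180),np.array([.529,-.22,.25])))
```

```text
[0.0832, -0.3741, -0.4524, 0.4162, -0.0607, 0.2135]
```

```bash
python3 -m creep '[[0,0,0,0.02,0,-0.02,0.5],[0.02,-0.09,-0.11,0.05,0,-0.01,0.5],[0.04,-0.18,-0.22,0.09,-0.01,0.01,0.5],[0.06,-0.28,-0.34,0.13,-0.02,0.03,0.5],[0.083,-0.374,-0.452,0.416,-0.061,0.213,0.5],[0.083,-0.374,-0.452,0.416,-0.061,0.213,0.5],[0.083,-0.374,-0.452,0.416,-0.061,0.213,0.5],[0.083,-0.374,-0.452,0.416,-0.061,0.213,0.5],[0.083,-0.374,-0.452,0.416,-0.061,0.213,0.5],[0.083,-0.374,-0.452,0.416,-0.061,0.213,0.5],[0.083,-0.374,-0.452,0.416,-0.061,0.213,0.5],[0.083,-0.374,-0.452,0.416,-0.061,0.213,0.5]]'
python3 - <<'E'
from h import *
show((down(111.5-180),np.array([.529,-.351,.19])))
E
```

```text
clock: 7.97
tool_pos: [0.5247, -0.1854, 0.255]
orientation: [179.6, -0.1, -68.6]
force: [1.4, 2.1, -0.2]
opening: 0.0437
[0.0066, -0.0022, -0.002, 0.1556, 0.056, 0.0658]
```

```bash
python3 -m creep '[[0,0,0,0.035,0.013,0.015,0.5],[0,0,0,0.07,0.026,0.03,0.5],[0,0,0,0.1,0.038,0.045,0.5],[0,0,0,0.13,0.047,0.06,0.5],[0,0,0,0.14,0.05,0.064,0.5],[0,0,0,0.14,0.05,0.064,0.5],[0,0,0,0.14,0.05,0.064,0.5]]'
python3 - <<'E'
from h import *
cv2.imwrite("pics/b1t.png",np.vstack([cv2.resize(ctrl.snapshot("top")[145:225,180:310],(780,480),interpolation=cv2.INTER_CUBIC)]))
s=ctrl.snapshot("side")
cv2.imwrite("pics/b1.png",np.hstack([cv2.resize(s[180:320,220:340],(400,467),interpolation=cv2.INTER_CUBIC),cv2.resize(s[80:220,240:360],(400,467),interpolation=cv2.INTER_CUBIC)]))
show((down(111.5-180),np.array([.529,-.351,.0898])))
E
```

```text
clock: 8.55
tool_pos: [0.529, -0.3326, 0.1913]
orientation: [179.5, -0.1, -68.7]
force: [0.5, 0.3, 0.1]
opening: 0.0435
[0.0062, -0.0026, -0.0015, 0.0176, 0.0071, 0.1029]
```

View pics/b1t.png

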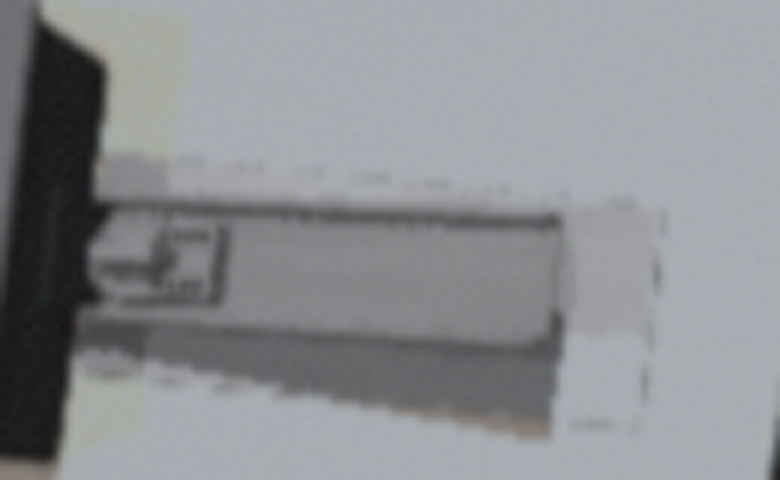

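View pics/b1.png

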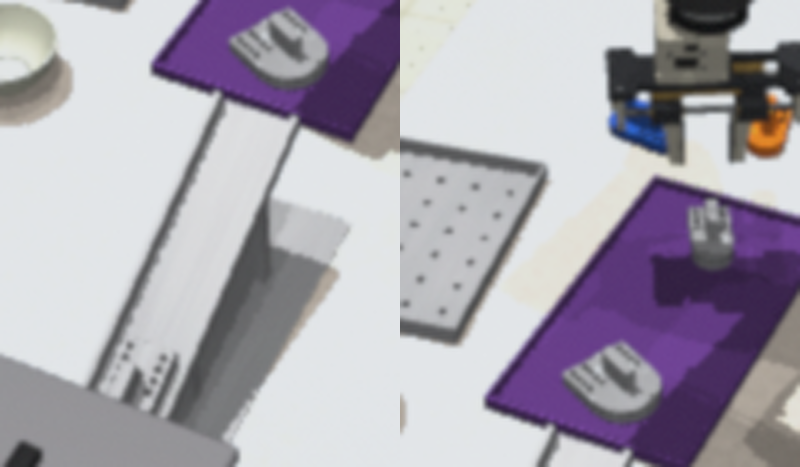

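The first cassette lies straight at the flap, square end at top crop (222,265), and the second still lies in the tray with the open gripper above it. I move sideways first, then go down.

```bash
python3 -m creep '[[0.006,-0.002,0,0.017,0.007,0,0.5],[0.006,-0.002,0,0.017,0.007,0.03,0.5],[0.006,-0.002,0,0.017,0.007,0.06,0.5],[0.006,-0.002,0,0.017,0.007,0.06,0.5]]'
python3 - <<'E'
from h import *
show((down(111.5-180),np.array([.529,-.351,.0898])))
E
```

```text
clock: 8.98
tool_pos: [0.5266, -0.3485, 0.1281]
orientation: [179.7, 0.3, -68.6]
force: [-1.6, 0.6, -1.5]
opening: 0.0438
[0.0048, 0.005, -0.002, 0.0034, -0.0015, 0.0382]
```

```bash
python3 -m creep '[[0.002,0.002,0,0.003,-0.001,0.02,0.5],[0.002,0.002,0,0.003,-0.001,0.037,0.5],[0.002,0.002,0,0.003,-0.001,0.037,0.5],[0.002,0.002,0,0.003,-0.001,0.037,0],[0.002,0.002,0,0.003,-0.001,0.037,0],[0.002,0.002,0,0.003,-0.001,0.037,0],[0.002,0.002,0,0.003,-0.001,0.037,0],[0.002,0.002,0,0.003,-0.001,0.037,0],[0.002,0.002,0,0.003,-0.001,0.037,0],[0.002,0.002,0,0.003,-0.001,0.037,0],[0.002,0.002,0,0.003,-0.001,0.037,0],[0.002,0.002,0,0.003,-0.001,0.037,0]]'; python3 -m creep '[[0,0,0,0,0,0,0],[0,0,0,0,0,0,0],[0,0,0,0,0,0,0],[0,0,0,0,0,0,0]]'
```

```text
clock: 9.98
tool_pos: [0.531, -0.3534, 0.0963]
orientation: [-179.9, -0.2, -68.6]
force: [-1.9, 1.7, 6.9]
opening: 0.0118
clock: 10.32
tool_pos: [0.5311, -0.3534, 0.0963]
orientation: [-179.9, -0.2, -68.6]
force: [-2.4, 1.5, 5.4]
opening: 0.0118
```

```bash
python3 -m creep '[[0,0,0,0,0,-0.02,0],[0,0,0,0,0,-0.05,0],[0,0,0,0,0,-0.085,0],[0,0,0,0,0,-0.12,0],[0,0,0,0,0,-0.12,0],[0,0,0,0,0,-0.12,0]]'
python3 - <<'E'
from h import *
s=ctrl.snapshot("side"); t=ctrl.snapshot("top")
print(proj("side",[cur()[1]+[0,0,-.0468],cur()[1]]))
cv2.imwrite("pics/b2.png",np.hstack([cv2.resize(s[60:180,285:385],(400,480),interpolation=cv2.INTER_CUBIC),cv2.resize(t[150:230,360:427],(400,480),interpolation=cv2.INTER_CUBIC)]))
E
```

```text
clock: 10.82
tool_pos: [0.5317, -0.3534, 0.2179]
orientation: [-179.7, -0.3, -68.6]
force: [-0.0, 0.4, -3.7]
opening: 0.012
[[333.79601322 114.1160789 ]
 [334.14581454 102.06185174]]
```

View pics/b2.png

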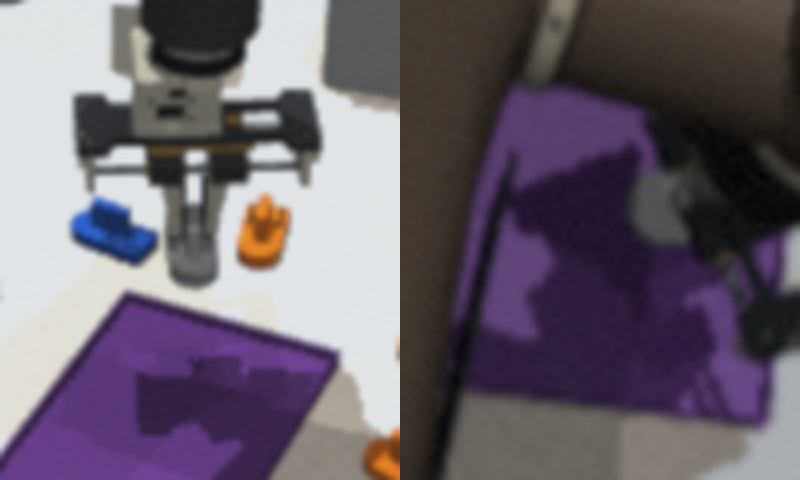

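Run:
```python
from h import *
Rm,t=cur(); Rc=np.c_[-Rm[:,0],Rm[:,1],-Rm[:,2]]
for gz in(.0385,.042,.0455):
  b=t-Rc[:,2]*(gz+.0468)
  p=proj("side",np.array([[.042,0,0],[.042,0,.016],[.02,0,.044]])@Rc.T+b); print(gz,((p+.5-[285,60])*4).round(1).tolist())
```

```text
0.0385 [[199.9, 287.4], [200.4, 271.6], [199.2, 227.3]]
0.042 [[199.7, 290.9], [200.3, 275.1], [199.1, 230.8]]
0.0455 [[199.6, 294.3], [200.1, 278.6], [198.9, 234.4]]
```

Held level, handle between the pads, round end at side crop (192,280). The pictures put the grip height at 38–45 mm, so I will feel for the floor when lowering.

Run:
```python
from h import *
a=cur(); Rt,p=release(-.19,.0394,.03)
show((down(-85),np.array([.515,-.05,.31])))
print(p)
```

```text
[-0.0013, -0.001, 0.2856, -0.2873, -0.0963, -0.0957]
[0.50390134 0.22082953 0.22391402]
```

```bash
python3 -m creep '[[0,0,0.04,-0.01,-0.003,-0.03,0],[0,0,0.09,-0.04,-0.013,-0.06,0],[0,0,0.14,-0.075,-0.025,-0.085,0],[0,0,0.19,-0.11,-0.037,-0.096,0],[0,0,0.24,-0.145,-0.049,-0.096,0],[0,0,0.285,-0.18,-0.06,-0.096,0],[0,0,0.285,-0.215,-0.072,-0.096,0],[0,0,0.285,-0.25,-0.084,-0.096,0],[0,0,0.285,-0.28,-0.094,-0.096,0],[0,0,0.285,-0.287,-0.096,-0.096,0],[0,0,0.285,-0.287,-0.096,-0.096,0]]'
python3 - <<'E'
from h import *
Rt,p=release(-.19,.0394,.03)
show((Rt,p+[0,0,.08]));
E
```

```text
clock: 11.83
tool_pos: [0.5146, -0.0487, 0.3094]
orientation: [180.0, -0.1, -84.8]
force: [0.0, -0.9, -1.8]
opening: 0.0115
[-0.0335, 0.3812, 0.1731, -0.2694, -0.0139, 0.005]
```

```bash
python3 -m creep '[[0,0.05,0.02,-0.02,-0.001,0,0],[-0.01,0.1,0.05,-0.05,-0.003,0,0],[-0.01,0.15,0.08,-0.085,-0.005,0,0],[-0.02,0.2,0.1,-0.12,-0.007,0,0],[-0.025,0.25,0.12,-0.155,-0.009,0,0],[-0.03,0.3,0.14,-0.19,-0.01,0,0],[-0.033,0.34,0.16,-0.22,-0.012,0,0],[-0.034,0.381,0.173,-0.25,-0.013,0.002,0],[-0.034,0.381,0.173,-0.269,-0.014,0.005,0],[-0.034,0.381,0.173,-0.269,-0.014,0.005,0],[-0.034,0.381,0.173,-0.269,-0.014,0.005,0]]'
python3 - <<'E'
from h import *
show(release(-.19,.0394,.03))
E
```

```text
clock: 12.75
tool_pos: [0.5055, 0.2188, 0.3036]
orientation: [180.0, -22.1, -94.9]
force: [-0.2, -0.6, -1.9]
opening: 0.0118
[0.0013, -0.0015, -0.0018, -0.0317, 0.0017, 0.0731]
```

```bash
python3 -m creep '[[0,0,-0.002,-0.015,0.001,0.025,0],[0,0,-0.002,-0.028,0.002,0.05,0],[0,0,-0.002,-0.032,0.002,0.07,0],[0,0,-0.002,-0.032,0.002,0.073,0],[0,0,-0.002,-0.032,0.002,0.078,0],[0,0,-0.002,-0.032,0.002,0.083,0],[0,0,-0.002,-0.032,0.002,0.083,0],[0,0,-0.002,-0.032,0.002,0.083,0]]'
python3 - <<'E'
from h import *
show(release(-.19,.0394,.000))
cv2.imwrite("pics/s1t.png",np.vstack([cv2.resize(ctrl.snapshot("top")[160:220,210:300],(720,480),interpolation=cv2.INTER_CUBIC)]))
E
```

```text
clock: 13.42
tool_pos: [0.504, 0.2171, 0.2174]
orientation: [-179.9, -21.9, -94.9]
force: [0.6, -0.0, -1.7]
opening: 0.0116
[-0.0014, 0.0017, -0.0024, -0.001, 0.0004, 0.0226]
```

View pics/s1t.png

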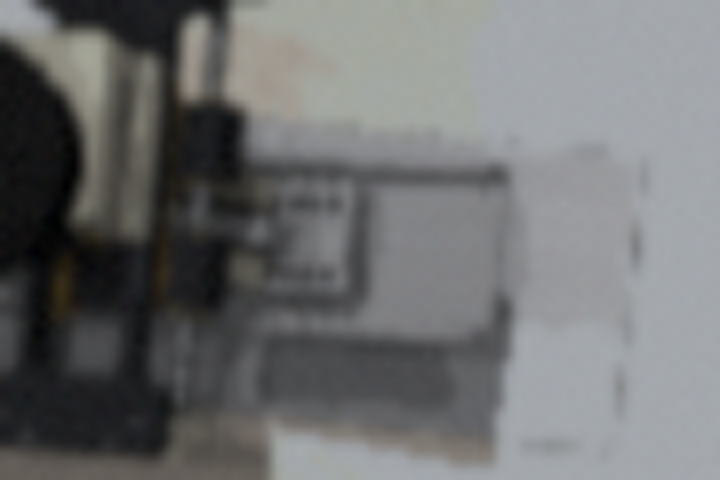

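The second cassette hangs about 20 mm over the floor, in line with the channel, its rows ≈180–300 and the walls at 180 and 335. Lowering in small steps until contact.

```bash
python3 -m creep '[[0,0,-0.002,0,0.001,0.006,0],[0,0,-0.002,0,0.001,0.011,0],[0,0,-0.002,0,0.001,0.014,0],[0,0,-0.002,0,0.001,0.014,0],[0,0,-0.002,0,0.001,0.014,0]]'; python3 -m creep '[[0,0,0,0,0,0.002,0],[0,0,0,0,0,0.003,0],[0,0,0,0,0,0.003,0]]'
python3 - <<'E'
from h import *
show(release(-.19,.0394,.000))
E
```

```text
clock: 13.88
tool_pos: [0.503, 0.213, 0.2049]
orientation: [-179.8, -21.9, -94.7]
force: [-0.7, 2.4, 8.1]
opening: 0.0118
clock: 14.13
tool_pos: [0.5041, 0.2133, 0.2046]
orientation: [-179.6, -21.8, -94.7]
force: [-2.8, 7.0, 23.2]
opening: 0.0117
[-0.0075, 0.0039, 0.0012, 0.0003, 0.0009, 0.0093]
```

```bash
python3 -m creep '[[0,0,0,0,0,-0.002,0],[0,0,0,0,0,-0.002,0]]'
python3 - <<'E'
from h import *
cv2.imwrite("pics/s2t.png",np.vstack([cv2.resize(ctrl.snapshot("top")[160:220,210:300],(720,480),interpolation=cv2.INTER_CUBIC)]))
E
```

```text
clock: 14.3
tool_pos: [0.5034, 0.2133, 0.2047]
orientation: [-179.7, -21.8, -94.7]
force: [-0.9, 4.9, 12.5]
opening: 0.0121
```

View pics/s2t.png

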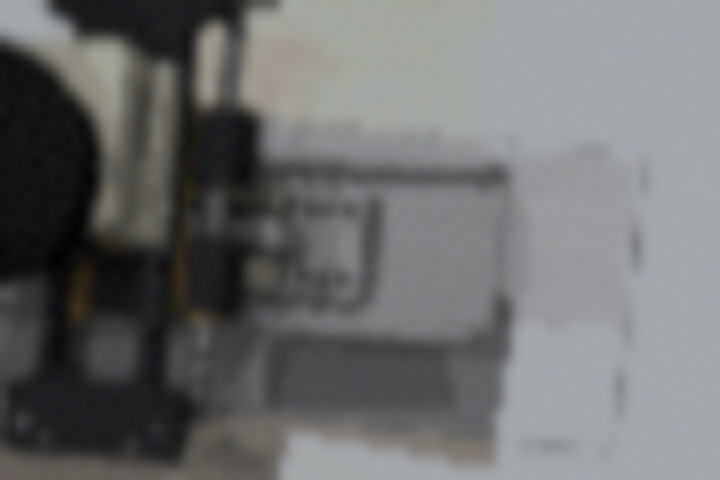

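The cassette lies inside the channel (rows 190–305) and touches the floor. Releasing.

```bash
python3 -m creep '[[0,0,0,0,0,-0.001,0.28],[0,0,0,0,0,-0.001,0.28],[0,0,0,0,0,-0.001,0.28],[0,0,0,0,0,-0.001,0.28],[0,0,0,0,0,-0.004,0.28],[0,0,0,0,0,-0.004,0.28],[0,0,0,0,0,-0.02,0.28],[0,0,0,0,0,-0.05,0.28],[0,0,0,0,0,-0.09,0.28],[0,0,0,0,0,-0.12,0.28]]';  python3 -m creep '[[0,0,0,0.03,0,-0.02,0.28],[0,0,0,0.07,0,-0.02,0.28],[0,0,0,0.11,0,-0.02,0.28],[0,0,0,0.15,0,-0.02,0.28],[0,0,0,0.19,0,-0.02,0.28],[0,0,0,0.23,0,-0.02,0.28],[0,0,0,0.27,0,-0.02,0.28],[0,0,0,0.3,0,-0.02,0.28],[0,0,0,0.3,0,-0.02,0.28]]'
python3 - <<'E'
from h import *
cv2.imwrite("pics/e1t.png",np.vstack([cv2.resize(ctrl.snapshot("top")[145:225,180:310],(780,480),interpolation=cv2.INTER_CUBIC)]))
s=ctrl.snapshot("side"); cv2.imwrite("pics/e1s_raw.png",s)
cv2.imwrite("pics/e1.png",cv2.resize(s[180:320,220:360],(560,560),interpolation=cv2.INTER_CUBIC))
E
```

```text
clock: 15.18
tool_pos: [0.506, 0.2572, 0.3162]
orientation: [-179.9, -22.0, -94.8]
force: [0.8, 0.1, 0.7]
opening: 0.0248
clock: 15.93
tool_pos: [0.4823, -0.017, 0.4477]
orientation: [-179.7, -21.9, -95.0]
force: [0.1, 0.4, 0.4]
opening: 0.0246
```

View pics/e1t.png

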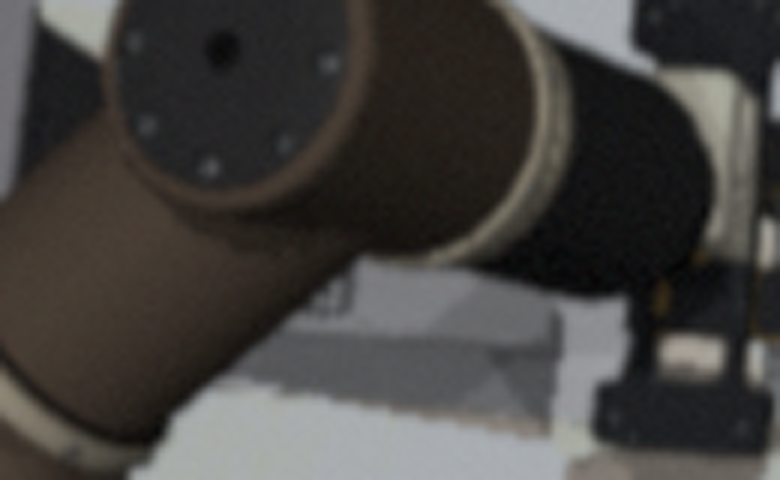

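View pics/e1.png

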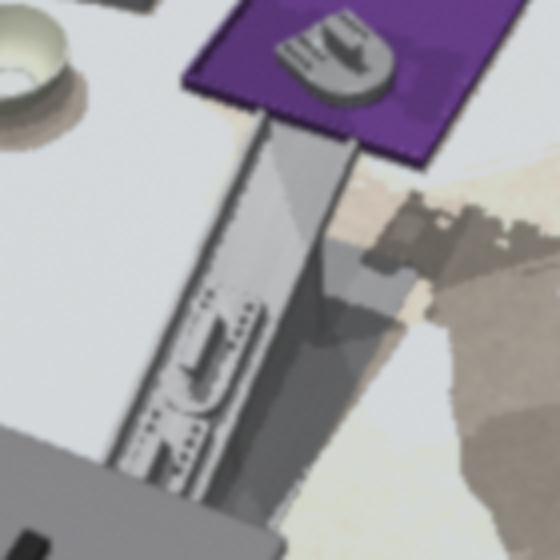

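Side crop: both cassettes lie in the chute one behind the other, handles up; holed ends at (235,300) and (165,430). I clear the arm for a top view and check against the model.

```bash
python3 -m creep '[[0,0,0,0.03,0,0.012,0.28],[0,0,0,0.06,0,0.024,0.28],[0,0,0,0.09,0,0.036,0.28],[0,0,0,0.12,0,0.048,0.28],[0,0,0,0.15,0,0.06,0.28],[0,0,0,0.18,0,0.072,0.28],[0,0,0,0.21,0,0.084,0.28],[0,0,0,0.24,0,0.096,0.28],[0,0,0,0.27,0,0.108,0.28],[0,0,0,0.27,0,0.108,0.28],[0,0,0,0.27,0,0.108,0.28]]'
python3 - <<'E'
from h import *
Rm,t=chuteT(*CH)
for n,(x0,y0,x1,y1),s in(("top",(188,165,283,215),8),("side",(235,190,325,305),5)):
  f=ctrl.snapshot(n); cv2.imwrite(f"pics/e2{n}_raw.png",f)
  im=cv2.resize(f[y0:y1,x0:x1],None,fx=s,fy=s,interpolation=cv2.INTER_CUBIC); 
  for cx in(-.042,-.126):
    P=cass()[0]
    q=(proj(n,(P[17:]+[cx,0,0])@Rm.T+t)+.5-[x0,y0])*s
    cv2.polylines(im,[q.astype(np.int32)],True,(0,0,255),1)
  cv2.imwrite(f"pics/e2{n}.png",im)
E
```

```text
clock: 16.95
tool_pos: [0.459, -0.3037, 0.4443]
orientation: [179.9, -22.0, -94.9]
force: [-0.3, -0.1, 0.0]
opening: 0.0247
```

View pics/e2top.png

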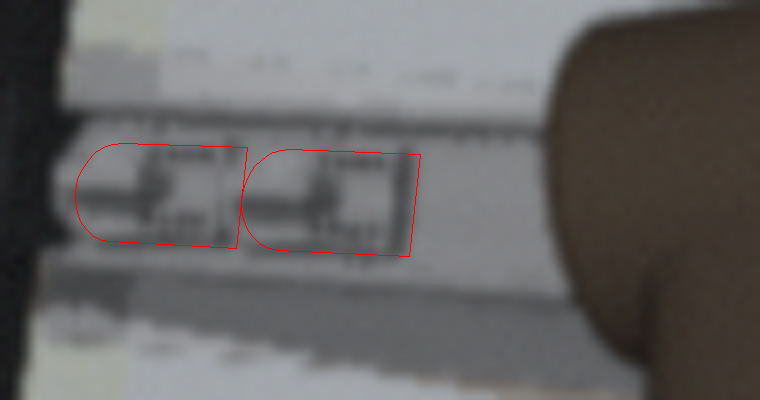

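View pics/e2side.png

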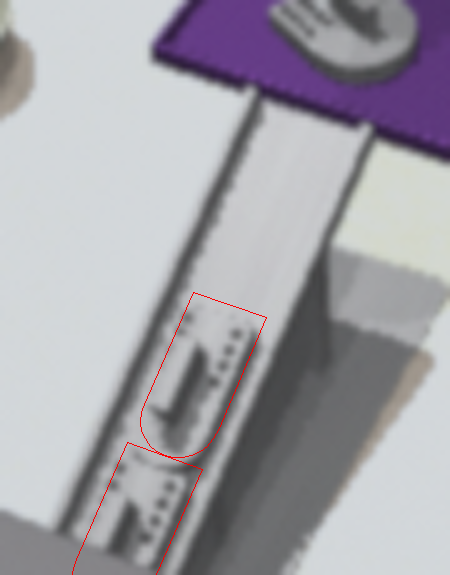

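View pics/e2side_raw.png

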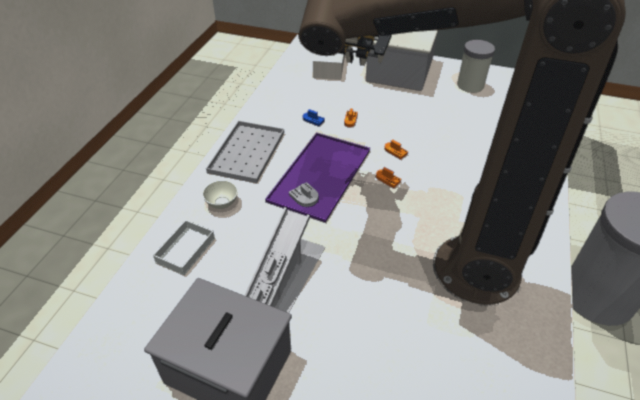

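Both outlines fit the model at x ≈ -45 and -128 within a few mm, straight and centred. The wide cassette is still at side px (303,193). The arm is clear. One stillness check, then I hand in.

Run:
```python
from h import *
a=cv2.imread("pics/e2side_raw.png")[240:305,245:310]; b=ctrl.snapshot("side")[240:305,245:310]
print("diff",cv2.absdiff(a,b).mean(), cv2.phaseCorrelate(a[...,1].astype(np.float32),b[...,1].astype(np.float32)))
w=cv2.imread("pics/side0.png")[180:210,285:323,1].astype(np.float32); w2=ctrl.snapshot("side")[180:210,285:323,1].astype(np.float32)
print("wide shift px",cv2.phaseCorrelate(w,w2))
print(ctrl.get_obs()["force"]); print(ctrl.close_job())
```

```text
diff 0.49041420118343193 ((-0.018215900618343994, 0.01451566249094327), 0.9921942002795361)
wide shift px ((-0.10445488965841676, -0.06622369316861665), 1.0029710733890533)
[ 0.00404111 -0.60530545 -0.2042969 ]
the job is handed in; nothing more can be done
None
```

I loaded both narrow cassettes into the chute by their handles, half-round ends downhill, and handed the job in at about 17 s. I let each go once it touched the floor at about x = -190 mm, and they slid down one behind the other.

- **Placement:** in the last pictures both cassettes are flat, handle up and straight. They lie within a few mm of the model at x = -42 and -126, near the centre line.
- **Stillness:** the chute picture shifted by about 0.02 px between the last two frames, so the cassettes were at rest.
- **Wide cassette:** it stayed where it was, with a shift of about 0.1 px, under 1 mm.
- **Arm:** the gripper was clear and touching nothing. The highest force I saw was about 24 N, while pressing the second cassette lightly on the chute floor.
- **Check that disagreed:** for the second grasp, the tool height put the grip about 6 mm higher on the handle than planned, but the picture suggested the planned height. I lowered it by feel, and the contact height matched the higher grip.

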